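# Free the stuck torch carriage, bring it home and clamp it

## Robot

A 7-joint arm with a two-finger parallel gripper is mounted at the origin on the work surface. World frame = base frame: x ahead of the robot, y to its left, z up, the work surface at z = 0. Lengths are in m, angles in rad, forces in N, time in s.
With the tool pointing down it reaches from about 0.35 to 0.9 m from the base axis. Payload 8.1 kg.
Tool frame: the origin (TCP) lies at the very end of the fingers, on their centre line; the grasp point (between the pads) lies 19 mm behind it (arm.grasp_offset is the distance from the TCP to the grasp point, in m); z points along the fingers, y is the direction in which the jaws open and shut (so a half turn about z gives the same grasp; the last joint's range is limited). The gripper opens to 92 mm and grips with 3 to 60 N. Pads are 19 mm wide; open, the fingers measure 130 mm over their backs; the gripper's body (75 mm by 190 mm) begins 47 mm behind the grasp point.
Start: joints at [1.091, 0.434, 0.025, 1.573, -0.012, 1.134, -0.075], TCP at [0.23, -0.581, 0.227] pointing down, gripper open.
Joint ranges: [-2.62, 2.62], [-0.44, 2.09], [-1.27, 1.32], [0.08, 2.57], [-1.32, 4.46], [0.12, 2], [-2.74, 2.74]. Speed limits (rad/s): [2.22, 2.22, 3.01, 3.01, 3.14, 3.14, 3.14].

## Interface

Orientations are given as a rotation vector (axis times angle).
In Python, from cell import arm, eyes, workorder gives the robot as it stands.
- The arm moves only by the shell command python3 -m inch 'ROWS' [FORCE]. ROWS is JSON, a list that holds one entry, the list of rows, each a list of 5 numbers: the closure, from 0 (fully open) to 1 (shut), then the shift along the tool's x, y, z in mm, then the turn about the tool's z in degrees. A call has 1 to 12 rows; each row shifts and turns the pose as measured when the row begins, along the tool's axes as they then stand; what a row does not reach is not made up. A row lasts 1/10 s, in which the tool goes at most 50 mm and 8.59 degrees, less where a joint would pass 70% of its speed; a pose out of reach is approached as far as the arm can. A call with a gripper value outside its range is refused whole. The fingers move at their own pace and stop on an object; FORCE is the grip in N (left out, the last holds). Time passes only in rows, so rows that do not move let the fingers close. It gives the time, the measured TCP pose, the force and the opening at its end, in the units of the state.
- arm.observe(): the state, without advancing time (a new reading comes with each control period).
- eyes.get_image(name): name is "scene" or "top"; returns a dict with "frame" (400x640x3 uint8, blue, green, red), "intrinsics" (3x3 intrinsics, pixels), "rvec" (rotation vector, rad) and "tvec" (3), from world to camera coordinates, as OpenCV has them. Camera axes: x right, y down, z forward; pixel columns grow to the right and rows downward; lengths in m; the calibration is good to about 2 mm. A picture is of the moment at which its call begins. There is no depth.
- workorder.sign_off(): hands the job in, once; it reports no verdict.
The state is a dict: "clock": time; "joints": joint angles; "dq": joint speeds; "joint_efforts": joint torques, N m; "position": TCP position; "ee_rot": TCP orientation; "force": force on the tool from outside, world axes, zero at the start; "ft_torque": the same for the moment, N m; "width": opening from 0.0 (shut) to 1.0 (fully open).
Only numpy, scipy, OpenCV 4.12 (cv2) and the standard library are available. Lean on these libraries where they do the work, as an engineer would, in place of code of your own. Each camera call takes 0.05 s, during which the arm holds its last target.

## Task

The torch carriage is stuck fast on its seam track in caked weld spatter. Push it by its steel end plate towards the green housing until it breaks free, ease it on until it is fully home against the stop hidden inside the housing, without banging into it, and then press its red clamp lever all the way down so that it stays there. Keep off the torch and leave everything else on the table where it is.

Things in the scene. Friction and masses are not known exactly. Their poses are not given: they have to be found in the camera images.
- push_plate (a point): Centre of the outer face of the carriage's upright steel end plate (80 mm wide, 46 tall, 6 thick), the face to push. Its y points along the rail to the green housing: the way to push; its x level across the rail, away from the robot's side; z up. The 60 mm wide aluminium rail runs on beneath the plate, its top 24 mm below this point, the table 77 mm below.
- saddle (a point): Top centre of the carriage's low blue case, 96 mm above the table, axes as push_plate; saddle 84 mm wide, 130 long, a dial 18 mm high on it. Stuck: 10 to 20 N moves it through the first 5 to 25 mm, then it jumps free and slides with about 3 N; left alone it stays put. Mass about 1.2 kg. A striker bar on its far end runs into the housing.
- carriage (a joint): Travel of the carriage along the rail, m: starts at 0 to 0.010, grows towards the green housing. The hidden stop ends the travel somewhere between 0.18 and 0.24.
- mouth (a point): Middle of the mouth of the green sheet-metal housing (100 mm wide, 180 long, its top 116 above the table) on the end of the rail; 80 mm above the table, axes as push_plate. The stop inside cannot be seen: its plunger stands 20 to 60 mm inside the mouth. When home, the saddle stands 25 to 75 mm short of the housing.
- switch (a joint): Sprung plunger of the home switch on the hidden stop, m: 0 while nothing touches it, 0.008 when the carriage has pushed it fully in, which is the hard stop. It resists with only about 1 N, and does not push the carriage back.
- clamp (a joint): Red cam clamp lever, rad: starts raised at 0 to 0.12 and grows as it is pressed down; 0 is 0.70 rad (40 degrees) above level, fully down at 0.78 is just past level, where it stays. Its cam grips the rail's side from about 0.3 on; pressing it home takes 6 to 12 N at the pad. Leave it up until the carriage is home.
- lever_pivot (a point): The lever's pivot, on the carriage's side towards the robot, 45 mm above the table, axes as push_plate: 52 mm across (-x) and 91 mm along (+y) from push_plate. The lever turns about the rail's direction and reaches out over -x, towards the robot.
- lever_pad (a point): Middle of the red lever's pad, on the lever's centre line, 72 mm out from its pivot. The lever is a flat red bar 20 mm wide (26 at the pad), 8 to 10 mm thick, its end 104 mm from the pivot; press its upper side down. Fully down, its top lies 45 to 50 mm above the table, clear of all that lies under it.
- torch: Welding torch and post on the carriage's side away from the robot: the post (18 mm) stands 26 mm across (+x) and 103 mm along (+y) from push_plate and rises to 200 mm above the table; the torch (26 mm) hangs 79 mm further out, up to 250 mm high. Origin: on the table under the middle of the carriage. Do not touch it.
- offcut: short standing offcut of rusty pipe, 60 mm across, 85 mm tall; a bystander, leave it where it is (origin: centre of its underside)
- collar: flat rusty pipe collar, 88 mm across, 32 mm tall; a bystander, leave it where it is (origin: centre of its underside)
- timber: dark timber block 170 x 75 x 50 mm; a bystander, leave it where it is (origin: centre of its underside)
- hammer: wooden-handled hammer lying beside the track, on the robot's side; a bystander, leave it where it is (origin: centre of its underside)
- wrench: steel wrench lying flat; a bystander, leave it where it is (origin: centre of its underside)
- spray: grey spray can, 60 mm across, 165 mm tall, standing beyond the green housing; a bystander, leave it where it is (origin: centre of its underside)
- helmet: orange hard hat; a bystander, leave it where it is (origin: centre of its underside)

How it is judged:
On the way, in this order (a step that is already met when the one before it is completed fails the run):
1. the carriage has broken free (45 mm of travel), clamp lever still up (value of joint carriage above 0.045 m and value of joint clamp below 0.35 rad), for 0.1 s.
2. the carriage is fully home (switch pushed in over 6 of its 8 mm), clamp lever still up (value of joint switch above 0.006 m and value of joint clamp below 0.35 rad), for 0.2 s.
At the end, for the whole second after the job is handed in: The carriage stands still, fully home (the hidden switch's plunger pushed in by more than 5.5 of its 8 mm), and the red clamp lever is down (past 0.68 of its 0.78 rad) (value of joint switch above 0.0055 m and value of joint clamp above 0.68 rad and velocity of joint carriage between -0.005 and 0.005 m/s); the robot touches nothing.
It fails at once if the carriage is banged into the hidden stop (faster than 0.12 m/s while its striker is on the switch plunger) (value of joint switch above 0.001 m and velocity of joint carriage above 0.12 m/s).
It fails at once if the torch or its post is touched (more than 3 N) (contact force between torch and anything else above 3 N).
It fails at once if a bystander is moved by more than 30 mm (distance of any of offcut, collar, timber, hammer, wrench, spray, helmet from where it was at the start of the episode above 0.03 m).
It also fails if it takes over 64 s, if anything falls off the work surface, if the arm or the gripper's body presses on something with over 40 N, if the wrist force passes 120 N, or if a joint passes its speed limit or range.

## Working session

There is one attempt and no reset: what is moved stays moved. The work goes in short steps, Python scripts to look and compute and a shell command to move; the robot and the scene stay as the last step left them, time stands still between calls to the robot, and variables do not carry over. Pictures are saved under pics/ and viewed, and the job is handed in when it is done.

```bash
ls; mkdir -p pics; python3 - <<'E'
from cell import arm, eyes, workorder
import cv2
print(arm.observe())
for n in("scene","top"):
    d=eyes.get_image(n); cv2.imwrite(f"pics/{n}0.png",d["frame"]); print(n,d["intrinsics"],d["rvec"],d["tvec"])
E
```

```text
pics
{'clock': 0.0, 'joints': array([ 1.09143132,  0.43524018,  0.024966  ,  1.57412672, -0.011595  ,
        1.13395994, -0.07506712]), 'dq': array([-0.0002641 ,  0.00064177, -0.00034943,  0.00024061,  0.00058408,
        0.00051322,  0.00194778]), 'joint_efforts': array([-2.27302644e-04, -6.67850304e+01,  9.84376185e-01, -3.14463580e+01,
       -6.07111584e-02,  4.27240762e-02,  1.52711686e-04]), 'position': array([ 0.22970492, -0.58070297,  0.22592274]), 'ee_rot': array([-3.08452119e+00, -5.87996455e-01,  6.90830861e-04]), 'force': array([ 0.74591479, -0.20870528,  0.02095905]), 'ft_torque': array([-0.05764904, -0.00745135,  0.00053918]), 'width': 0.999442741764057}
scene [[471.64682257   0.         316.55916692]
 [  0.         471.64682257 202.0771963 ]
 [  0.           0.           1.        ]] [ 2.02712766  0.84136788 -0.44485953] [-0.36521759 -0.11467062  1.90696585]
top [[418.16517493   0.         327.56548296]
 [  0.         418.16517493 204.34068343]
 [  0.           0.           1.        ]] [ 2.10842618 -2.13148605  0.21638762] [0.02976927 0.52883258 1.24266166]
```

View pics/scene0.png

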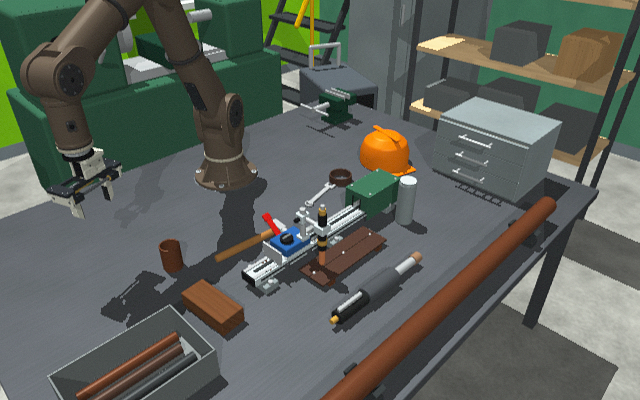

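View pics/top0.png

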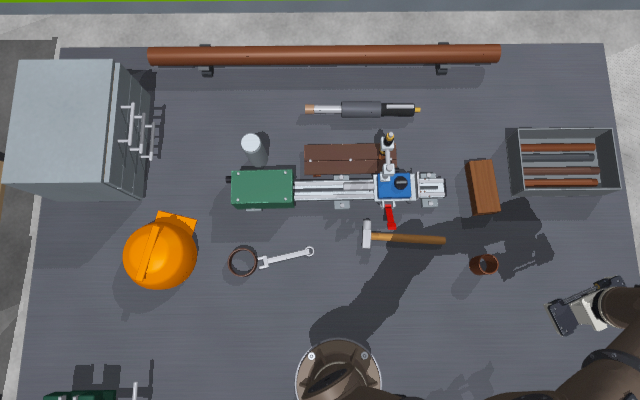

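The top view shows the rail running along the image row near 187. The housing is at (263,188), the blue saddle at (394,187), the red lever at (390,216) and the hammer head at (367,235). I'll zoom in on the carriage.

```bash
python3 - <<'E'
import cv2
t=cv2.imread("pics/top0.png")[120:270,330:480]
s=cv2.imread("pics/scene0.png")[170:310,230:420]
cv2.imwrite("pics/topz.png",cv2.resize(t,(600,600),interpolation=cv2.INTER_CUBIC))
cv2.imwrite("pics/scenez.png",cv2.resize(s,(760,560),interpolation=cv2.INTER_CUBIC))
E
```

```text
(no output)
```

View pics/topz.png

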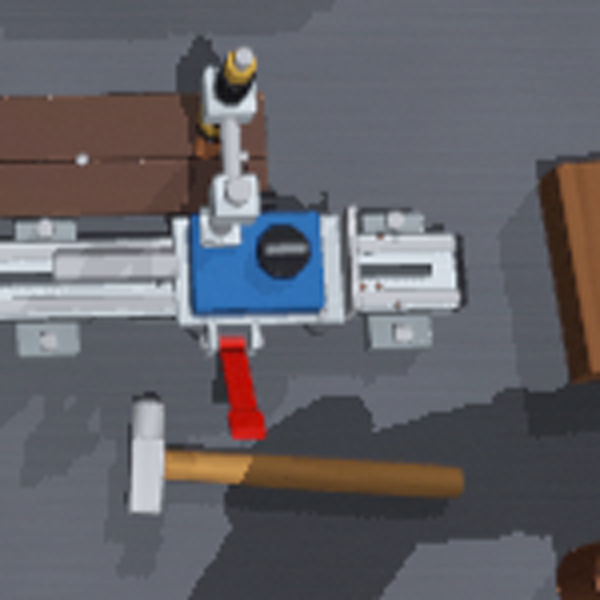

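View pics/scenez.png

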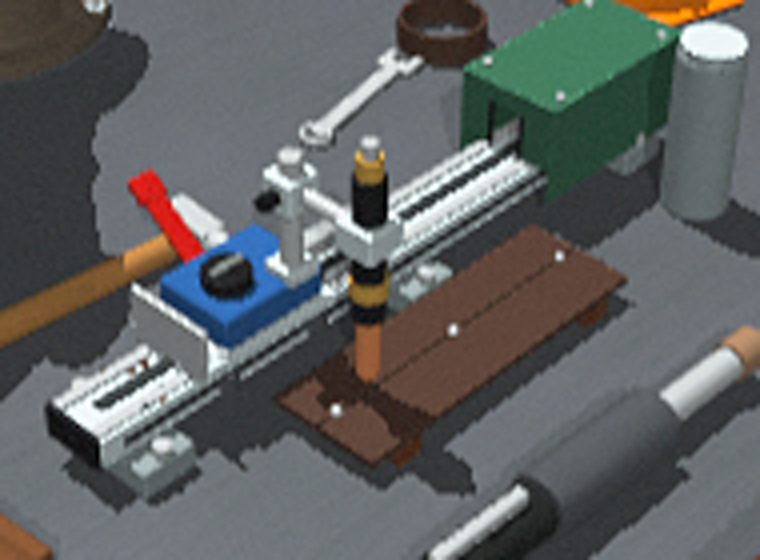

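```bash
cat > h.py <<'E'
import numpy as np, cv2
from cell import arm, eyes
def cam(n):
    d=eyes.get_image(n); R,_=cv2.Rodrigues(np.array(d["rvec"]));return d["frame"],np.array(d["intrinsics"]),R,np.array(d["tvec"]).ravel()
def ray(c,uv,z):
    f,K,R,t=c; d=R.T@np.linalg.inv(K)@np.array([uv[0],uv[1],1.]); o=-R.T@t
    return (o+d*(z-o[2])/d[2])
def proj(c,p):
    q=c[1]@(c[2]@np.array(p)+c[3]); return q[:2]/q[2]
def mask(c,name):
    h=cv2.cvtColor(c[0],cv2.COLOR_BGR2HSV)
    lo,hi={'blue':((100,120,60),(125,255,255)),'green':((60,80,40),(90,255,160)),'red':((0,220,130),(4,255,255))}[name]
    return cv2.inRange(h,lo,hi)
def big(m,roi):
    k=np.zeros_like(m);x0,y0,x1,y1=roi;k[y0:y1,x0:x1]=m[y0:y1,x0:x1]
    cs,_=cv2.findContours(k,cv2.RETR_EXTERNAL,cv2.CHAIN_APPROX_NONE);return max(cs,key=cv2.contourArea)
E
python3 - <<'E'
from h import *
np.set_printoptions(precision=4,suppress=True)
c=cam("top"); print("campos",-c[2].T@c[3])
for n,z,roi in(("blue",.096,(340,150,440,220)),("green",.116,(200,140,310,230)),("red",.09,(340,190,440,240))):
    k=big(mask(c,n),roi); r=cv2.minAreaRect(k); print(n,cv2.contourArea(k)); b=cv2.boxPoints(r)
    for p in b: print(p,ray(c,p,z))
    print("mid",ray(c,r[0],z))
z=lambda u,v:(330+u/4,120+v/4)
for l,u,v,h in(("plate top a",354,207,.1),("plate top b",349,322,.1),("railend a",463,240,.053),("railend b",460,308,.053),("leverroot",233,340,.06),("lever tip",250,437,.12),("hammerhead",147,400,.03),("hh2",146,512,.03),("handle end",463,483,.03),("post top",238,188,.2),("timber l",545,165,.05),("timber bl",575,380,.05),("railL a",0,243,.053),("railL b",0,322,.053)):
    print(l,ray(c,z(u,v),h))
E
```

```text
campos [0.2747 0.0328 1.3222]
blue 661.5
[377. 173.] [ 0.6159 -0.127   0.096 ]
[410. 173.] [ 0.6149 -0.2273  0.096 ]
[410. 198.] [ 0.5372 -0.2234  0.096 ]
[377. 198.] [ 0.5383 -0.1243  0.096 ]
mid [ 0.5763 -0.1755  0.096 ]
green 2273.0
[230.3566 170.1891] [0.6235 0.3137 0.116 ]
[292.8816 168.9631] [0.6254 0.127  0.116 ]
[293.636  207.4385] [0.5081 0.1242 0.116 ]
[231.1111 208.6645] [0.5064 0.3075 0.116 ]
mid [0.5653 0.2181 0.116 ]
red 108.0
[385. 208.] [ 0.5086 -0.148   0.09  ]
[392.4327 206.8851] [ 0.5118 -0.1705  0.09  ]
[395.5868 227.912 ] [ 0.448  -0.1772  0.09  ]
[388.154  229.0269] [ 0.4449 -0.1549  0.09  ]
mid [ 0.4782 -0.1627  0.09  ]
plate top a [ 0.6175 -0.2524  0.1   ]
plate top b [ 0.5285 -0.2439  0.1   ]
railend a [ 0.603  -0.3475  0.053 ]
railend b [ 0.5485 -0.3415  0.053 ]
leverroot [ 0.5236 -0.1628  0.06  ]
lever tip [ 0.44  -0.163  0.12 ]
hammerhead [ 0.4824 -0.0982  0.03  ]
hh2 [ 0.3949 -0.0948  0.03  ]
handle end [ 0.4146 -0.3414  0.03  ]
post top [ 0.604  -0.1489  0.2   ]
timber l [ 0.6645 -0.4177  0.05  ]
timber bl [ 0.4913 -0.4276  0.05  ]
railL a [0.6043 0.0155 0.053 ]
railL b [0.5411 0.0163 0.053 ]
```

```bash
python3 -m inch '[[[1,0,0,0,-8.5],[1,0,0,0,-8.5],[1,0,0,0,-8.5],[1,0,0,0,-8.5],[1,0,0,0,-8.5],[1,0,0,0,-8.5],[1,0,0,0,-8.5],[1,0,0,0,-8.5],[1,0,0,0,0],[1,0,0,0,0]]]' 40
python3 - <<'E'
from h import *
np.set_printoptions(precision=4,suppress=True)
s=arm.observe();print(s["position"],cv2.Rodrigues(s["ee_rot"])[0],s["width"])
c=cam("scene")
# plate top corners, zoom4 offset (230,170)
z=lambda u,v:(230+u/4,170+v/4)
for l,u,v,h in(("plate top L",135,287,.1),("plate top R",210,343,.1),("rail end topL",47,405,.053),("rail end topR",105,442,.053),("lever pad",147,182,.115),("post top",290,155,.2)):
    print(l,ray(c,z(u,v),h))
for a in [(.23,-.58,.226)]: print(proj(c,a))
E
```

```text
clock: 1.15
position: [0.2287, -0.5788, 0.2226]
ee_rot: [-2.207, -2.225, -0.004]
force: [0.1, -0.6, -0.6]
width: 0.182
[ 0.2287 -0.5788  0.2226] [[-0.0078  1.     -0.0035]
 [ 0.9999  0.0078  0.0072]
 [ 0.0073 -0.0035 -1.    ]] 0.18161656861652684
plate top L [ 0.5471 -0.2505  0.1   ]
plate top R [ 0.6331 -0.2534  0.1   ]
rail end topL [ 0.5594 -0.3455  0.053 ]
rail end topR [ 0.6182 -0.3402  0.053 ]
lever pad [ 0.468  -0.1716  0.115 ]
post top [ 0.6096 -0.1513  0.2   ]
[ 95.4423 207.5973]
```

```bash
python3 -m inch '[[[1,20,43,0,0],[1,30,43,0,0],[1,30,43,0,0],[1,30,43,0,0],[1,30,43,0,0],[1,30,43,0,0],[1,30,43,0,0],[1,30,30,0,0],[1,20,0,0,0],[1,0,0,0,0]]]'
```

```text
clock: 2.2
position: [0.5578, -0.3333, 0.2201]
ee_rot: [-2.251, -2.178, -0.001]
force: [-0.8, -0.2, -0.5]
width: 0.001
```

```bash
python3 -m inch '[[[1,24,8,0,-1.2],[1,24,8,20,-1.2],[1,0,0,30,0],[1,0,0,30,0],[1,0,0,30,0],[1,0,0,20,0],[1,0,0,0,0]]]'
python3 - <<'E'
from h import *
for n in("scene","top"):
    c=cam(n); s=arm.observe(); u=proj(c,s["position"]).astype(int); print(n,u)
    x,y=u; cr=c[0][max(0,y-75):y+75,x-100:x+100]; cv2.imwrite(f"pics/{n}1.png",cv2.resize(cr,None,fx=3.9,fy=3.9,interpolation=cv2.INTER_CUBIC))
E
```

```text
clock: 2.9
position: [0.5736, -0.2917, 0.0875]
ee_rot: [-2.234, -2.206, 0.005]
force: [-0.4, -0.7, -0.4]
width: 0.005
scene [258 255]
top [431 185]
```

View pics/scene1.png

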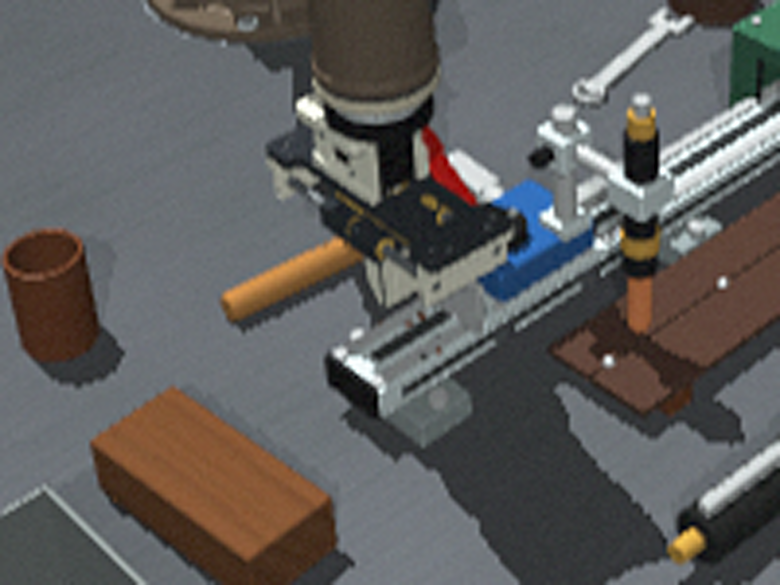

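View pics/top1.png

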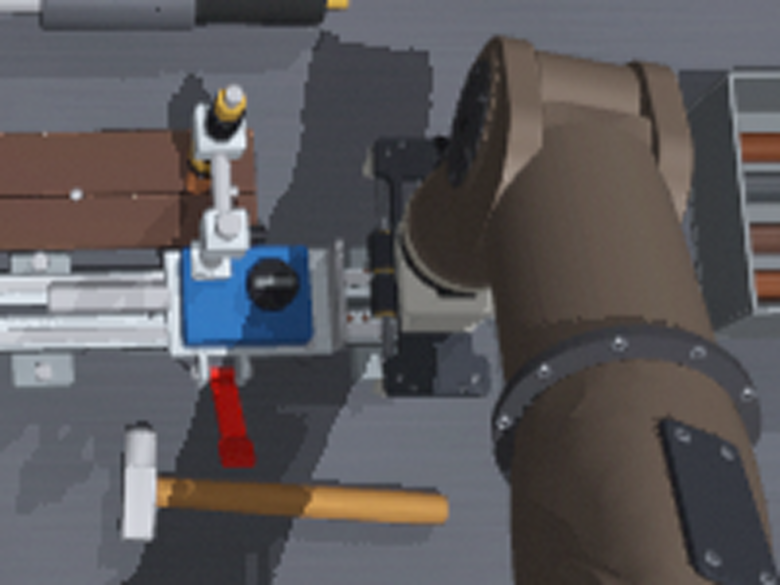

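The gripper is behind the plate and centred on the rail, well clear of the torch. Next I'll lower a little and approach.

```bash
python3 -m inch '[[[1,0,2,14,-0.5],[1,0,0,6,0],[1,0,0,0,0],[1,0,0,0,0]]]'; python3 -m inch '[[[1,10,0,0,0],[1,8,0,0,0],[1,6,0,0,0],[1,4,0,0,0]]]'
```

```text
clock: 3.4
position: [0.5798, -0.2942, 0.0728]
ee_rot: [2.222, 2.21, 0.001]
force: [0.1, 0.4, -0.0]
width: 0.001
clock: 3.8
position: [0.5806, -0.2638, 0.0739]
ee_rot: [2.221, 2.209, 0.003]
force: [-0.2, 0.0, -0.6]
width: 0.003
```

```bash
python3 -m inch '[[[1,8,-1,0,0],[1,8,0,0,0],[1,8,0,0,0]]]'; python3 -m inch '[[[1,12,0,0,0],[1,12,0,0,0]]]'
```

```text
clock: 4.1
position: [0.5804, -0.2466, 0.0742]
ee_rot: [2.219, 2.198, -0.005]
force: [-0.4, -2.8, 0.7]
width: 0.006
clock: 4.3
position: [0.5801, -0.2234, 0.0741]
ee_rot: [2.221, 2.194, -0.007]
force: [-2.2, -2.1, 2.7]
width: 0.002
```

```bash
cat > look.py <<'E'
from h import *
import sys
c=cam("top"); k=big(mask(c,"blue"),(200,150,440,220)); x,y,w,h=cv2.boundingRect(k)
print("blue left edge y",ray(c,(x,y+h/2),.096)[1],arm.observe()["position"])
if len(sys.argv)>1:
    a=cam("scene"); 
    i1=cv2.resize(c[0][130:270,230:430],None,fx=3,fy=3,interpolation=cv2.INTER_CUBIC)
    cv2.imwrite(f"pics/top{sys.argv[1]}.png",i1)
    cv2.imwrite(f"pics/scene{sys.argv[1]}.png",cv2.resize(a[0][150:310,230:430],None,fx=3.5,fy=3.5,interpolation=cv2.INTER_CUBIC))
E
python3 look.py 2
```

```text
blue left edge y -0.08931494853015731 [ 0.58047496 -0.22011633  0.07407026]
```

View pics/top2.png

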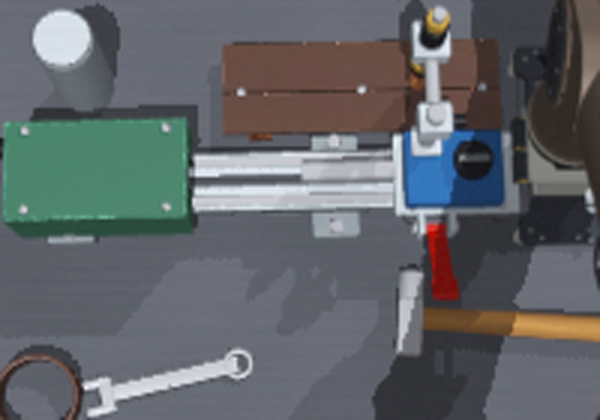

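View pics/scene2.png

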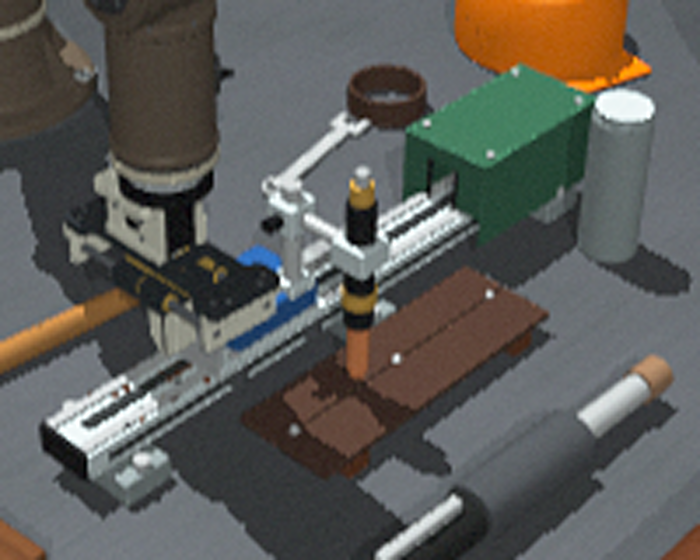

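```bash
python3 -m inch '[[[1,8,-1,0,0],[1,8,0,0,0],[1,8,0,0,0],[1,8,-1,0,0],[1,8,0,0,0],[1,8,0,0,0],[1,8,-1,0,0],[1,8,0,0,0],[1,8,0,0,0],[1,8,0,0,0]]]'; python3 look.py
```

```text
clock: 5.4
position: [0.5788, -0.136, 0.0733]
ee_rot: [2.217, 2.196, -0.005]
force: [0.1, -3.5, 2.4]
width: 0.004
blue left edge y -0.0017269194187667855 [ 0.57893947 -0.13373227  0.07328372]
```

```bash
python3 -m inch '[[[1,6,-1,0,0],[1,5,0,0,0],[1,5,0,0,0],[1,4,0,0,0],[1,4,0,0,0],[1,4,0,0,0],[1,4,0,0,0]]]'; python3 look.py 3
```

```text
clock: 6.15
position: [0.578, -0.1, 0.0727]
ee_rot: [2.216, 2.197, -0.004]
force: [0.3, -2.6, 2.7]
width: 0.005
blue left edge y 0.034462412960868015 [ 0.57806303 -0.09883645  0.07270759]
```

View pics/top3.png

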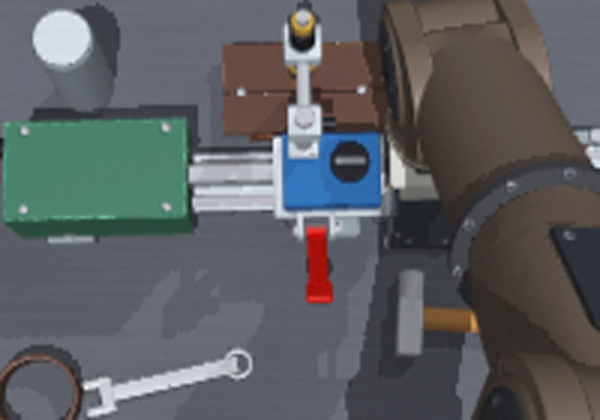

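```bash
for i in 1; do python3 -m inch '[[[1,4,0,0,0],[1,4,0,0,0],[1,4,0,0,0]]]'; done; python3 look.py 4
```

```text
clock: 6.55
position: [0.5779, -0.0874, 0.0723]
ee_rot: [2.217, 2.197, -0.005]
force: [-1.0, -2.9, 2.5]
width: 0.003
blue left edge y 0.04652333618232628 [ 0.57791254 -0.08620287  0.07231919]
```

View pics/scene4.png

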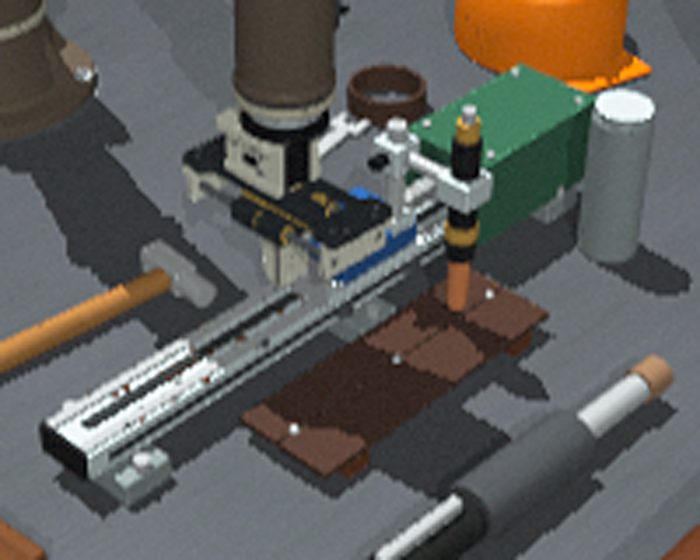

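Torch clearance is fine and the carriage is sliding at about 3 N. I'll carry on gently and watch the force.

```bash
python3 -m inch '[[[1,4,0,0,0],[1,4,0,0,0],[1,4,0,0,0]]]';  python3 -m inch '[[[1,4,0,0,0],[1,4,0,0,0]]]'; python3 -m inch '[[[1,4,0,0,0],[1,4,0,0,0]]]'
```

```text
clock: 6.95
position: [0.5778, -0.0746, 0.0721]
ee_rot: [2.217, 2.198, -0.005]
force: [0.3, -2.4, 1.9]
width: 0.007
clock: 7.15
position: [0.5778, -0.0659, 0.0719]
ee_rot: [2.217, 2.198, -0.005]
force: [-0.6, -3.9, 2.9]
width: 0.004
clock: 7.35
position: [0.5777, -0.0578, 0.0718]
ee_rot: [2.217, 2.197, -0.007]
force: [-2.4, -12.8, 5.4]
width: 0.005
```

```bash
python3 -m inch '[[[1,4,0,0,0],[1,4,0,0,0]]]'; python3 -m inch '[[[1,4,0,0,0],[1,4,0,0,0]]]'; python3 look.py
```

```text
clock: 7.55
position: [0.5776, -0.0578, 0.072]
ee_rot: [2.218, 2.187, -0.018]
force: [-1.3, -16.2, 3.9]
width: 0.006
clock: 7.75
position: [0.5775, -0.0582, 0.0721]
ee_rot: [2.22, 2.175, -0.029]
force: [-1.1, -14.5, 4.2]
width: 0.006
blue left edge y 0.07667086033275616 [ 0.57751532 -0.05818303  0.0720775 ]
```

```bash
python3 -m inch '[[[1,8,0,0,0],[1,8,0,0,0],[1,8,0,0,0]]]'; python3 look.py 5
```

```text
clock: 8.1
position: [0.5772, -0.0583, 0.0723]
ee_rot: [2.226, 2.143, -0.061]
force: [-1.2, -25.1, 8.6]
width: 0.005
blue left edge y 0.07667086033275616 [ 0.57723048 -0.05824171  0.07235117]
```

View pics/top5.png

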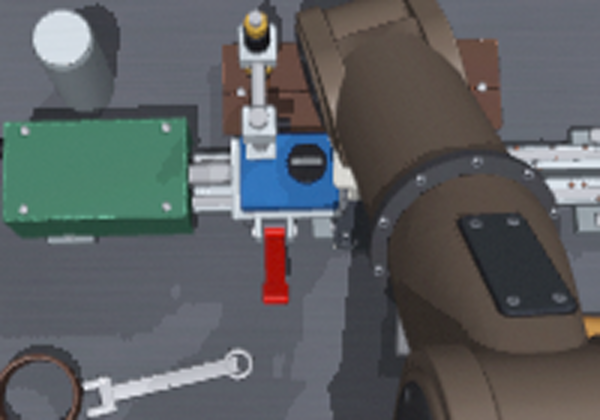

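View pics/scene5.png

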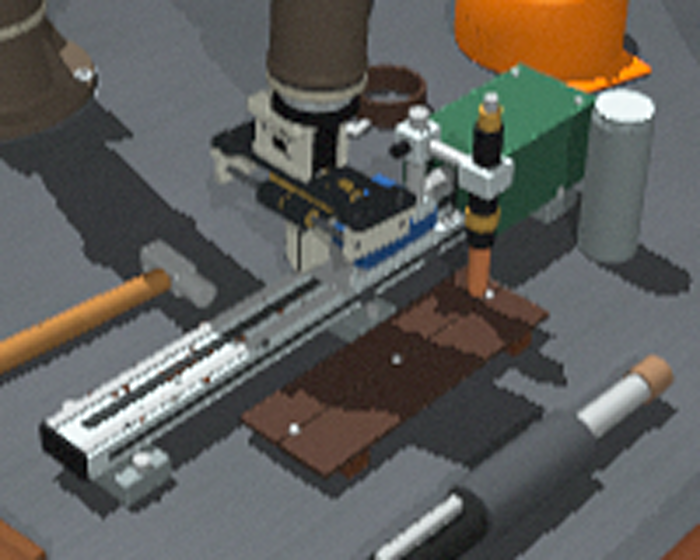

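```bash
python3 -m inch '[[[1,-8,0,0,0],[1,-20,0,0,0],[1,-15,0,-20,0],[1,0,0,-40,0],[1,0,0,-30,0],[1,0,-30,0,0],[1,0,-40,0,0],[1,0,-40,0,0],[1,0,-15,0,0],[1,0,0,0,0]]]'
python3 - <<'E'
from h import *
np.set_printoptions(precision=4,suppress=True)
s=arm.observe();print(cv2.Rodrigues(s["ee_rot"])[0])
c=cam("top");k=big(mask(c,"red"),(290,190,400,240));r=cv2.minAreaRect(k);print(cv2.boxPoints(r))
P=k.reshape(-1,2).astype(float)
bot=P[P[:,1]>=P[:,1].max()-3].mean(0);top=P[P[:,1]<=P[:,1].min()+1].mean(0)
print("tip",bot,ray(c,bot,.11),"root",top,ray(c,top,.055))
d=cam("scene");k=big(mask(d,"red"),(250,150,420,260));print(cv2.boxPoints(cv2.minAreaRect(k)))
for a in((0.),(.1)):
    t=.7-a; pv=np.array([.524,.043,.045]); 
    for L in(.06,.104):
        p=pv+np.array([-L*np.cos(t),0,L*np.sin(t)+.006]);print(a,L,proj(c,p),proj(d,p))
E
python3 look.py 6
```

```text
clock: 9.2
position: [0.4468, -0.0848, 0.1653]
ee_rot: [2.224, 2.151, -0.051]
force: [0.1, 0.2, 0.5]
width: 0.001
[[ 0.0336  0.9994  0.009 ]
 [ 0.9979 -0.0331 -0.0565]
 [-0.0562  0.0108 -0.9984]]
[[319. 208.]
 [326. 208.]
 [326. 230.]
 [319. 230.]]
tip [323.0417 229.    ] [0.4442 0.0385 0.11  ] root [321.625 208.25 ] [0.5165 0.0425 0.055 ]
[[307.8461 190.7692]
 [312.2308 187.8461]
 [324.2308 205.8461]
 [319.8461 208.7692]]
0.0 0.06 [321.4579 218.708 ] [317.652  197.0319]
0.0 0.104 [321.4613 228.5619] [310.688  186.2223]
0.1 0.06 [321.4837 220.1639] [316.8902 197.7908]
0.1 0.104 [321.507  231.0952] [309.4094 187.5872]
blue left edge y 0.0736564154090401 [ 0.44990498 -0.08517914  0.16547879]
```

View pics/top6.png

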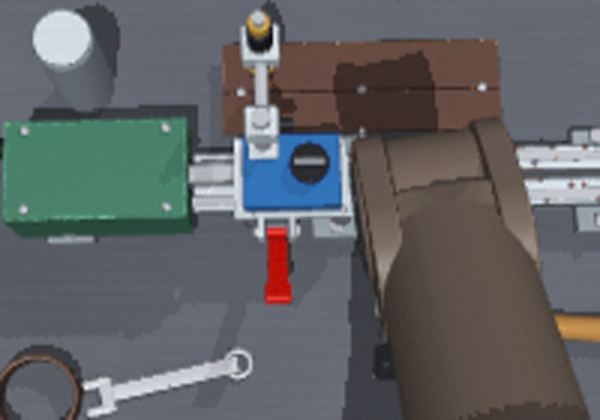

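View pics/scene6.png

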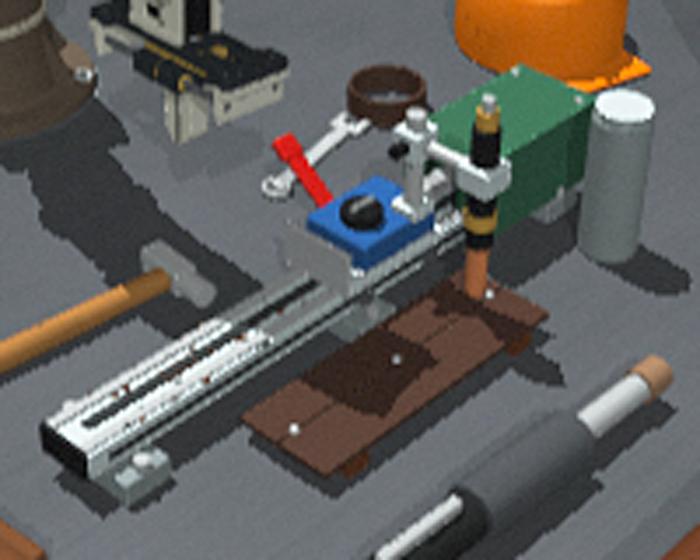

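The carriage looks about 1 px further back than it was under push. I'll measure that before clamping.

```bash
python3 - <<'E'
from h import *
a=cv2.imread("pics/top5.png");b=cv2.imread("pics/top6.png")
g=lambda i:cv2.cvtColor(i,cv2.COLOR_BGR2GRAY).astype(np.float32)
for n,(x0,y0,x1,y1) in {"saddle":(235,100,325,215),"lever":(255,220,300,310),"torch":(235,0,285,150),"housing":(0,110,190,240),"dialblue":(240,130,335,210)}.items():
    w=cv2.createHanningWindow((x1-x0,y1-y0),cv2.CV_32F)
    (dx,dy),r=cv2.phaseCorrelate(g(a[y0:y1,x0:x1]),g(b[y0:y1,x0:x1]),w);
    t=g(a)[y0:y1,x0:x1]; m=cv2.matchTemplate(g(b)[max(0,y0-9):y1+9,x0-15:x1+15] if x0>=15 else g(b)[y0-9:y1+9,0:x1+15],t,cv2.TM_CCOEFF_NORMED); _,v,_,l=cv2.minMaxLoc(m)
    print(n,dx/3,dy/3,r,"tm dx",(l[0]-min(15,x0))/3,v)
c=cam("top");print((ray(c,(311,190),.096)-ray(c,(310,190),.096))[1])
E
```

```text
saddle 0.995587386305715 -0.028996618976909378 0.6627215547914859 tm dx 1.0 0.9862051010131836
lever 0.2930757856987493 0.1475940522182763 0.3759938395464862 tm dx 1.0 0.9775370359420776
torch 0.9600343810772868 -0.013480836868737356 0.7400056930541992 tm dx 1.0 0.9840421676635742
housing 0.005521520586389291 0.17494141178913006 0.9930977376890772 tm dx 0.0 0.9984278082847595
dialblue 0.9922723372801817 -0.029004093666664232 0.6889085933566094 tm dx 1.0 0.9632335305213928
-0.003010081326827785
```

The carriage rebounded about 3 mm after the 25 N push and the quick release. I'll re-seat it gently and release slowly.

```bash
python3 -m inch '[[[1,0,35,0,-2],[1,0,40,0,0],[1,0,40,0,0],[1,0,10,0,0],[1,0,0,30,0],[1,0,0,35,0],[1,0,0,18,0],[1,0,0,0,0]]]'; python3 -m inch '[[[1,8,0,0,0],[1,8,0,0,0],[1,4,0,0,0]]]'
```

```text
clock: 10.25
position: [0.5864, -0.09, 0.078]
ee_rot: [2.186, 2.191, -0.047]
force: [-0.2, 1.0, -0.6]
width: 0.007
clock: 10.55
position: [0.5874, -0.0685, 0.0784]
ee_rot: [2.187, 2.189, -0.045]
force: [0.1, -0.3, 0.0]
width: 0.008
```

```bash
python3 -m inch '[[[1,3,-3,0,0],[1,3,-3,0,0]]]'; python3 -m inch '[[[1,3,0,0,0],[1,3,0,0,0]]]';python3 -m inch '[[[1,3,0,0,0],[1,3,0,0,0]]]'; python3 look.py 7
```

```text
clock: 10.75
position: [0.5824, -0.0608, 0.0798]
ee_rot: [2.184, 2.189, -0.041]
force: [0.2, -0.4, -0.8]
width: 0.005
clock: 10.95
position: [0.5819, -0.0584, 0.08]
ee_rot: [2.184, 2.184, -0.046]
force: [3.5, -13.2, -4.6]
width: 0.001
clock: 11.15
position: [0.5819, -0.0586, 0.0801]
ee_rot: [2.185, 2.175, -0.053]
force: [1.7, -8.8, -1.3]
width: 0.001
blue left edge y 0.07667086033275616 [ 0.58190802 -0.05861307  0.08007437]
```

```bash
python3 -m inch '[[[1,1,0,0,0],[1,0,0,0,0]]]'; python3 -m inch '[[[1,0,0,0,0],[1,0,0,0,0],[1,-0.5,0,0,0],[1,-0.5,0,0,0],[1,-0.5,0,0,0],[1,-0.5,0,0,0],[1,-1,0,0,0],[1,-1,0,0,0]]]'; cat > cmp.py <<'E'
import sys
from h import *
a=cv2.imread("pics/top5.png");b=cv2.imread(f"pics/top{sys.argv[1]}.png")
g=lambda i:cv2.cvtColor(i,cv2.COLOR_BGR2GRAY).astype(np.float32)
for n,(x0,y0,x1,y1) in {"saddle":(235,100,325,215),"torch":(235,0,285,150),"dialblue":(240,130,335,210)}.items():
    w=cv2.createHanningWindow((x1-x0,y1-y0),cv2.CV_32F)
    (dx,dy),r=cv2.phaseCorrelate(g(a[y0:y1,x0:x1]),g(b[y0:y1,x0:x1]),w); print(n,"moved back mm",dx,r)
E
python3 look.py 8; python3 cmp.py 7; python3 cmp.py 8
```

```text
clock: 11.45
position: [0.5819, -0.0595, 0.0803]
ee_rot: [2.187, 2.172, -0.055]
force: [-0.1, -0.5, -0.1]
width: 0.001
clock: 12.25
position: [0.5819, -0.0617, 0.081]
ee_rot: [2.185, 2.175, -0.052]
force: [-0.9, -1.0, -0.3]
width: 0.005
blue left edge y 0.07667086033275616 [ 0.58190623 -0.06200473  0.08098125]
saddle moved back mm 0.14917764215800844 0.6701962887799299
torch moved back mm 0.16228783899071075 0.6203937019348145
dialblue moved back mm 0.2138797435050961 0.6695044783254465
saddle moved back mm 0.15965150280160145 0.5414740248079654
torch moved back mm 0.1216110852719261 0.5041904403686523
dialblue moved back mm 0.18560057460749846 0.582270103196303
```

```bash
python3 -m inch '[[[1,-4,0,0,0],[1,-8,0,0,0],[1,-15,0,0,0],[1,-10,0,-20,0],[1,0,0,-35,0],[1,0,0,-30,0],[1,0,-35,0,0],[1,0,-40,0,0],[1,0,-40,0,0],[1,0,-15,0,0],[1,0,0,0,0]]]'; python3 look.py 9; python3 cmp.py 9
```

```text
clock: 13.45
position: [0.445, -0.1068, 0.1696]
ee_rot: [2.195, 2.161, -0.057]
force: [0.5, -0.3, 0.2]
width: 0.005
blue left edge y 0.07667086033275616 [ 0.44612607 -0.10682623  0.16974909]
saddle moved back mm 0.12333383373017881 0.5761765681372748
torch moved back mm 0.12427801382774106 0.5583021163940429
dialblue moved back mm 0.1933637260729597 0.5792657658457756
```

```bash
python3 -m inch '[[[1,30,0,0,0],[1,35,0,0,0],[1,35,0,0,0],[1,35,0,0,0],[1,12,0,0,0],[1,0,0,0,0],[1,0,0,0,0]]]'; python3 look.py 10
```

```text
clock: 14.25
position: [0.4614, 0.0448, 0.1599]
ee_rot: [2.198, 2.154, -0.043]
force: [0.7, -0.4, 0.4]
width: 0.007
blue left edge y 0.02541600282101806 [0.46142385 0.04456555 0.15992201]
```

View pics/scene10.png

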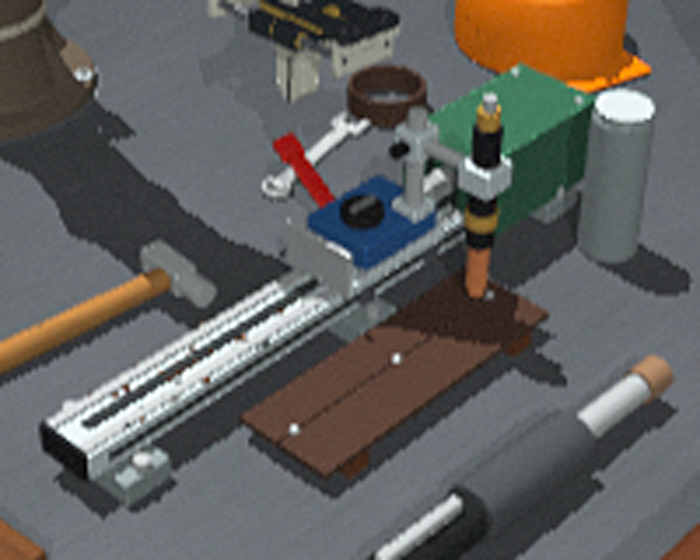

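View pics/top10.png

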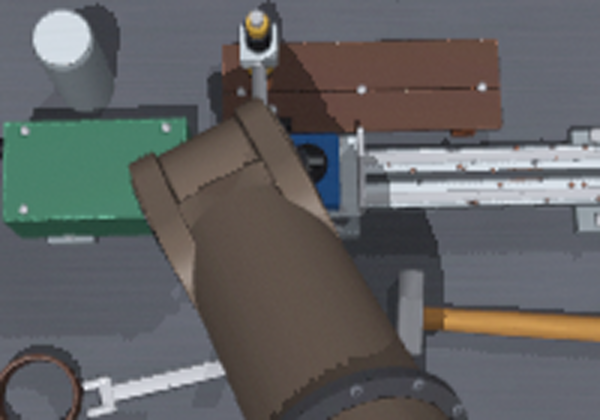

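```bash
python3 -m inch '[[[1,0,-12,0,0],[1,0,-1,15,0],[1,0,0,15,0],[1,0,0,0,0]]]'; python3 look.py 11
```

```text
clock: 14.75
position: [0.4466, 0.0381, 0.1293]
ee_rot: [2.206, 2.144, -0.045]
force: [-0.4, -0.1, -0.3]
width: 0.003
blue left edge y 0.037477746293549136 [0.44701986 0.038264   0.13013707]
```

```bash
python3 - <<'E'
from h import *
d=eyes.get_image("scene")["frame"][50:260,200:440]; cv2.imwrite("pics/scene11b.png",cv2.resize(d,None,fx=2.8,fy=2.8,interpolation=cv2.INTER_CUBIC))
E
```

```text
(no output)
```

View pics/scene11b.png

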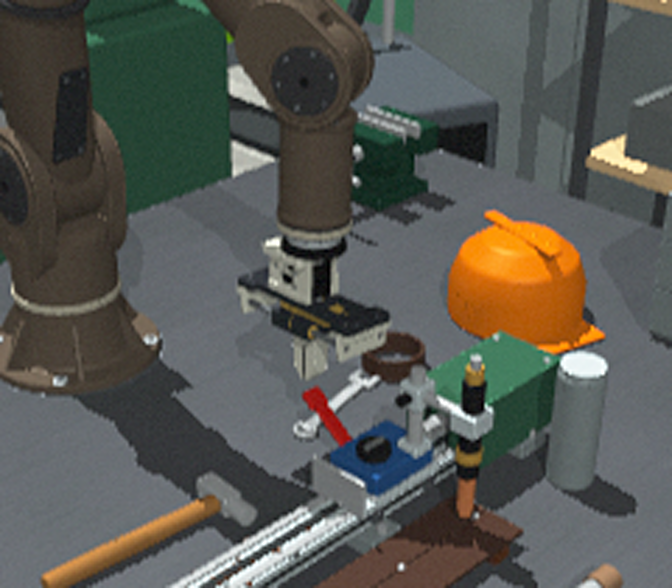

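```bash
python3 -m inch '[[[1,6,0,5,-1],[1,1,0,8,0],[1,0.5,0,8,0],[1,0.5,0,8,0]]]'; python3 -m inch '[[[1,0.5,0,8,0],[1,0.5,0,8,0]]]';python3 -m inch '[[[1,0.5,0,8,0],[1,0.5,0,8,0]]]'
```

```text
clock: 15.3
position: [0.4511, 0.0462, 0.102]
ee_rot: [2.182, 2.162, -0.035]
force: [-0.4, -0.8, 1.3]
width: 0.002
clock: 15.5
position: [0.4516, 0.0462, 0.0843]
ee_rot: [2.182, 2.163, -0.036]
force: [-0.2, 0.2, 1.7]
width: 0.007
clock: 15.7
position: [0.4519, 0.0462, 0.0666]
ee_rot: [2.183, 2.163, -0.037]
force: [-2.0, 0.1, 4.4]
width: 0.003
```

```bash
python3 -m inch '[[[1,0.5,-1,8,0],[1,0.5,0,8,0]]]';python3 -m inch '[[[1,0.3,0,6,0],[1,0.3,0,6,0]]]';python3 -m inch '[[[1,0.3,0,6,0],[1,0.3,0,6,0]]]'
```

```text
clock: 15.9
position: [0.4504, 0.0461, 0.049]
ee_rot: [2.183, 2.164, -0.039]
force: [-3.3, 1.4, 4.7]
width: 0.006
clock: 16.1
position: [0.4507, 0.0461, 0.0364]
ee_rot: [2.182, 2.164, -0.039]
force: [-8.9, 0.4, 41.0]
width: 0.001
clock: 16.3
position: [0.4521, 0.0462, 0.0284]
ee_rot: [2.179, 2.161, -0.037]
force: [-22.7, -1.5, 86.9]
width: 0.003
```

```bash
python3 -m inch '[[[1,0,0,-4,0]]]'; python3 -m inch '[[[1,0,0,0,0]]]'; python3 - <<'E'
from h import *
d=eyes.get_image("scene")["frame"][120:260,240:400]; cv2.imwrite("pics/scene12.png",cv2.resize(d,None,fx=4.5,fy=4.2,interpolation=cv2.INTER_CUBIC))
E
```

```text
clock: 16.4
position: [0.4513, 0.0463, 0.0343]
ee_rot: [2.177, 2.16, -0.04]
force: [-16.8, -1.2, 47.8]
width: 0.005
clock: 16.5
position: [0.4509, 0.0462, 0.0363]
ee_rot: [2.175, 2.159, -0.04]
force: [-10.8, -0.7, 36.2]
width: 0.002
```

View pics/scene12.png

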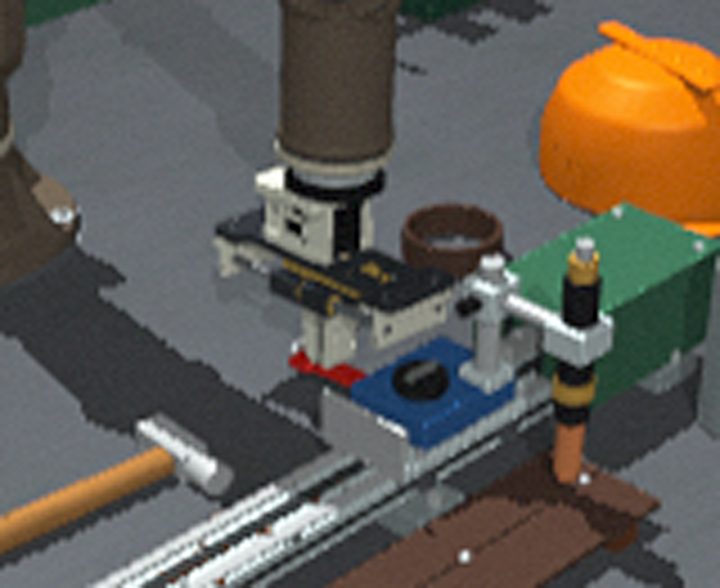

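The lever is down. I'll lift off slowly and check.

```bash
python3 -m inch '[[[1,0,0,-3,0],[1,0,0,-3,0],[1,0,0,-3,0],[1,0,0,-5,0],[1,0,0,-10,0],[1,0,0,-20,0],[1,0,0,-30,0],[1,0,0,-30,0],[1,0,0,0,0]]]'; python3 -m inch '[[[1,-30,0,0,0],[1,-40,0,0,0],[1,-40,0,0,0],[1,-40,0,0,0],[1,0,0,0,0],[1,0,0,0,0]]]'; python3 look.py 13; python3 cmp.py 13
```

```text
clock: 17.45
position: [0.4462, 0.0544, 0.1455]
ee_rot: [2.175, 2.16, -0.042]
force: [0.4, 0.0, 0.2]
width: 0.007
clock: 18.05
position: [0.4457, -0.0992, 0.1573]
ee_rot: [2.171, 2.162, -0.036]
force: [-0.4, 1.0, -0.2]
width: 0.004
blue left edge y 0.07667086033275616 [ 0.44564161 -0.09930938  0.15725426]
saddle moved back mm 0.217323588299422 0.5573138074521665
torch moved back mm 0.18301781094909586 0.5126278484344482
dialblue moved back mm 0.2834543129966818 0.5739357327421506
```

View pics/scene13.png

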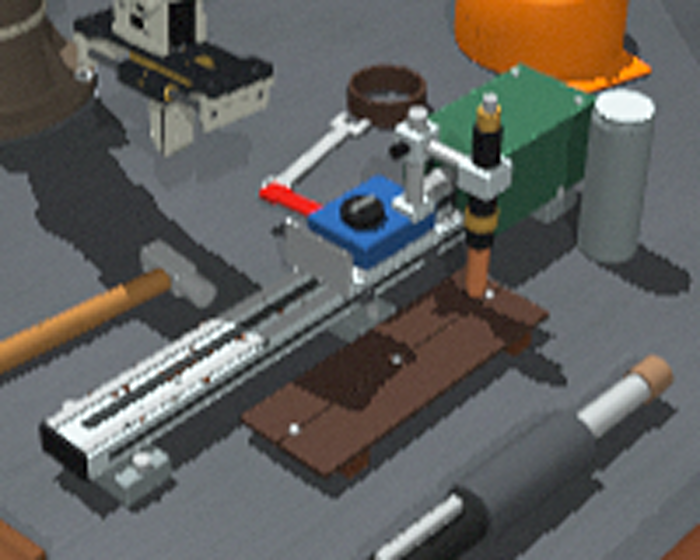

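View pics/top13.png

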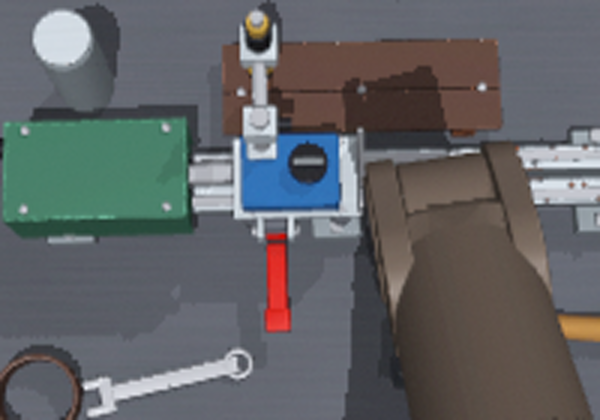

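```bash
python3 - <<'E'
from h import *
d=cam("scene");c=cam("top")
for n,q,roi in(("scene",d,(250,150,420,260)),("top",c,(290,190,400,250))):
    k=big(mask(q,"red"),roi).reshape(-1,2); print(n,"red x",k[:,0].min(),k[:,0].max(),"y",k[:,1].min(),k[:,1].max())
    for a in(.55,.65,.7,.78):
        t=.7-a; print(a,[proj(q,(.524-.104*np.cos(t)-s*np.sin(t)*0,.044+w,.045+.104*np.sin(t)+s)).round(1).tolist() for s,w in((.005,-.013),(.005,.013),(-.005,-.013))])
E
```

```text
scene red x 305 319 y 203 210
0.55 [[303.6, 197.8], [308.9, 194.9], [303.6, 200.2]]
0.65 [[303.4, 200.2], [308.8, 197.3], [303.5, 202.5]]
0.7 [[303.4, 201.4], [308.7, 198.5], [303.4, 203.7]]
0.78 [[303.5, 203.4], [308.8, 200.5], [303.5, 205.7]]
top red x 320 324 y 208 209
0.55 [[325.7, 238.6], [317.1, 238.7], [325.7, 239.0]]
0.65 [[325.7, 239.3], [317.1, 239.4], [325.7, 239.7]]
0.7 [[325.7, 239.6], [317.2, 239.7], [325.7, 240.0]]
0.78 [[325.7, 239.8], [317.2, 239.9], [325.7, 240.2]]
```

```bash
python3 -c "
from cell import arm,workorder
print(arm.observe()['force']); print(workorder.sign_off())"
```

```text
[-0.12023318 -0.64631739 -1.47644049]
the job is handed in; nothing more can be done
None
```

The carriage is home against the hidden stop with its red clamp lever down, and I handed the job in at about 18 s. `sign_off()` gives no verdict, and I could not read the switch or clamp joints directly, so "home" and "down" come from force and camera checks.

- **Pushing home:** I pushed the end plate with closed fingers until the carriage broke free. I then eased it on at about 0.04 m/s until the force rose from 3 N to 13–16 N and it stopped moving. That was about 0.2 m of travel.
- **Re-seating:** I tested the stop with about 25 N and backed off quickly, and the carriage rebounded about 3 mm. I pushed it home again gently (9–13 N) and released slowly. This time it stayed put.
- **Clamping:** The lever went all the way down. I pressed it further than needed, with a peak of about 87 N at the fingertips. That is below the 120 N wrist limit and far above the 6–12 N needed. The picture shows the fingers, not the gripper body, on the lever.

**Last checks:**
- The carriage was within about 0.3 mm of its pushed-home position.
- The lever tip's position in the scene camera fits fully down (about 0.78 rad). My colour mask did not pick up the whole lever in the top view, so that camera's measurement could not confirm the angle, though its picture shows the lever level.
- The gripper was clear of everything.
- The torch was not approached, and the bystanders I could see in the last pictures looked unmoved. I did not measure them.

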